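Test the studio's power box and clip on its tag

ROBOT

A 7-joint arm with a two-finger parallel gripper is mounted at the origin on the work surface. World frame = base frame: x ahead of the robot, y to its left, z up, the work surface at z = 0. Lengths are in m, angles in rad, forces in N, time in s.
With the tool pointing down it reaches from about 0.4 to 0.85 m from the base axis. Payload 4.5 kg.
Tool frame: the origin (TCP) lies midway between the tips of the shut fingers; the grasp point (between the pads) lies 19 mm behind it; x points along the fingers, z is the direction in which the jaws open and shut, and the axes are right-handed (so a half turn about x gives the same grasp; the last joint's range is limited). The gripper opens to 88 mm and grips with 3 to 60 N. Pads are 18 mm wide; open, the fingers measure 123 mm over their backs; the gripper's body (75 mm by 187 mm) begins 45 mm behind the grasp point.
Start: joints at [1.368, 0.689, -0.195, 1.565, 0.157, 0.902, -0.215], TCP at [0.147, -0.608, 0.239] pointing down, gripper open.
Joint ranges: [-3.01, 3.01], [-0.46, 2.08], [-1.47, 1.51], [0.13, 2.56], [-1, 4.14], [0.04, 2.09], [-2.66, 2.66]. Speed limits (rad/s): [2.57, 2.57, 3.14, 3.14, 3.14, 3.14, 3.14].

INTERFACE

Orientations are given as a unit quaternion [x, y, z, w].
In Python, from rig import r gives the robot as it stands.
- The arm moves only by the tool jog_arm, never from a script. Its argument "targets" is text: rows parted by semicolons, each of 7 numbers parted by spaces: the shift along the tool's x, y, z each as a share of 0.04 m, from -1 to 1, then the turn, a rotation vector about the tool's x, y, z each as a share of 45 degrees, from -1 to 1, then the opening, from 0 (shut) to 1 (fully open). A call has 1 to 10 rows; each row shifts and turns the commanded pose from where the row before left it, along the tool's axes as they then stand; what a row does not reach is not made up. A row lasts 1/10 s, in which the tool goes at most 50 mm and 8.59 degrees, less where a joint would pass 70% of its speed; a pose out of reach is approached as far as the arm can. A call with a number of a shift or a turn outside -1 to 1 is refused whole. A call with a gripper value outside its range is refused whole. The fingers move at their own pace and stop on an object; "force" is the grip in N (left out, the last holds). Time passes only in rows, so rows that do not move let the fingers close. It gives the time, the measured TCP pose, the force and the opening at its end, in the units of the state.
- r.read_state(): the state, without advancing time (a new reading comes with each control period).
- r.camera(name): name is "scene" or "top"; returns a dict with "color" (420x560x3 uint8, red, green, blue), "fx", "fy", "cx", "cy" (pixels), "k1" (the pictures are not rectified: a ray, as slopes to the right and down, at radius r is drawn at 1 + k1 r^2 times it, then the intrinsics apply), "origin" and "rotation" of the camera in the world. Camera axes: x right, y up, looking along -z (the intrinsics and any distortion apply to the point x, -y, -z); pixel columns grow to the right and rows downward; lengths in m; the calibration is good to about 2 mm. A picture is of the moment at which its call begins. There is no depth.
- r.hand_in(): hands the job in, once; it reports no verdict.
The state is a dict: "t": time; "joints": joint angles; "qvel": joint speeds; "tau": joint torques, N m; "position": TCP position; "tool_rot": TCP orientation; "wrist_force": force on the tool from outside, world axes, zero at the start; "wrist_torque": the same for the moment, N m; "grip_width": finger opening in m.
Only numpy, scipy, OpenCV 4.12 (cv2) and the standard library are available. Lean on these libraries where they do the work, as an engineer would, in place of code of your own. Each camera call takes 0.05 s, during which the arm holds its last target.

TASK

Do the safety check of the grey power box on the painting bench: press its yellow test button so that the lever with the red handle drops, then lift the lever back until it stays up by itself. Then clip the green tag to the steel staple in front of the box: push the sprung brass gate of its snap hook against one leg of the staple until the leg is inside the hook and the gate has snapped shut, and leave the tag lying flat there, released. Leave the red tag, the paint jar and the jar of brushes where they are.

Things in the scene. Friction and masses are not known exactly. Their poses are not given: they have to be found in the camera images.
- power_box: grey bench power box, fixed, 120 (x) x 240 (y) x 80 mm high. Origin: centre of its underside, on the table. x points from its front (where the staple is) to its back, y to its left, z up; it may be turned some way. On top: yellow button (left), lever (right). A steel strip 3 mm thick and 100 mm wide (y) runs on the table from the front face 75 mm forward and carries the staple.
- test_button_top (a point): centre of the top of the yellow round push button, 34 mm across, 20 mm above the box top when not pressed. Pressed straight down it travels 7 mm; about 4 mm and 4 N trip the lever; 4.5 N hold it fully down. It springs back. While held down it keeps the lever from staying up.
- test_button (a joint): travel of the yellow button: 0 up, 0.007 m fully down
- lever (a joint): angle of the lever: 0 = up (on; leaning 0.3 rad back from vertical, towards the box's +x, against a stop), 1.4 rad = dropped (1.1 rad forward of vertical, towards the box's -x). It turns about the box's y axis; its pivot lies at (0, -60, 92) mm in the box's frame. It is free and over-centre: past vertical (0.3) its own weight (50 g) takes it to the nearer end, where it stays.
- lever_tip (a point): middle of the lever's red cross handle, 75 mm from the pivot; the handle is a bar 16 mm thick and 44 mm long, along the box's y, on a 10 mm round steel shank. Dropped, it must be lifted along its arc: a level push towards the pivot jams. The pivot sits in a black housing 46 (x) x 56 (y) mm that stands 28 mm above the box top.
- staple_right (a point): right leg (box's -y side) of the steel staple, an upright closed arch of 8 mm round bar fixed in front of the box: legs upright, 52 mm apart between centres along the box's y, 115 mm in front of the box's centre (55 mm from its front face), arch top 60 mm above the table. Point: axis of the leg 8 mm above the table. Axes as the box's.
- staple_left (a point): left leg (box's +y side) of the same staple; point: axis of the leg 8 mm above the table
- green_tag_centre (a point): rigid tag, 142 mm long, about 130 g, lying flat on the table. Point: centre of its green plastic body (70 x 46 x 14 mm), 7 mm above its underside. x points along the tag towards its steel hook, y to its left seen from above, z up. The staple leg enters the hook from its +y side, where the gate is.
- green_hook_centre (a point): middle of the green hook loop (8 mm bar), 70 mm along x from the tag's centre; axes as the tag's. Inside of the loop: 29 mm either way in x, 18 mm either way in y. The gate side is y = +22; there the fixed nose covers x = 15 to 33 mm, the gate x = -29 to 13. A leg enters at x up to 10; once at y below 10 it can go to the far end (x about 20), or on to y below -8, and the gate snaps shut behind it.
- green_gate_mid (a point): middle of the green tag's brass gate, 8 mm thick: 60 mm along x and 22 mm along y from the tag's centre when shut
- green_tag_gate (a joint): gate of the green hook, hinged about the tag's z at x = 41, y = 22 mm from the tag's centre, 42 mm long to its tip; 0 = shut, grows as it swings inwards into the loop (to 1.2 rad); opens only inwards; sprung shut with 0.07 N m at 0, 0.2 N m at 1 rad (about 2 to 5 N at its tip)
- red_tag_centre (a point): rigid tag, 142 mm long, about 130 g, lying flat on the table. Point: centre of its red plastic body (70 x 46 x 14 mm), 7 mm above its underside. x points along the tag towards its steel hook, y to its left seen from above, z up. Same make as the green tag. A bystander.
- paint_jar_centre (a point): centre of a closed paint jar, 68 mm across, 85 mm high, orange label. A bystander.
- brush_jar_centre (a point): glass jar, 84 mm across, 110 mm high, with brushes up to 235 mm high. Point: its axis, 55 mm up. A bystander.

How it is judged:
By the outcome, as a careful person would: the job done as asked, in the order asked, and still so for the second after the job is handed in, with the robot touching nothing.
It also fails if it takes over 66 s, if anything falls off the work surface, if the arm or the gripper's body presses on something with over 40 N, if the wrist force passes 120 N, or if a joint passes its speed limit or range.

## Working session

There is one attempt and no reset: what is moved stays moved. The work goes in short steps, Python scripts to look and compute and a tool call to move; the robot and the scene stay as the last step left them, time stands still between calls to the robot, and variables do not carry over. Pictures are saved under pics/ and viewed, and the job is handed in when it is done.

Besides the shell and the picture viewer there is one more tool, called after "Request:" by a JSON object that holds its "fn" and its "kwargs", one argument or row to a line. jog_arm: Moves the arm, as the interface text tells. Shift numbers are shares of 0.04 m and turn numbers shares of 45 degrees, none past 1 either way. Its arguments: {"type":"object","properties":{"targets":{"type":"string"},"force":{"type":"number"}},"required":["targets"]}

```bash
ls; mkdir -p pics
python3 - <<'E'
from rig import r
import cv2
print(r.read_state())
for n in("scene","top"):
    c=r.camera(n); cv2.imwrite(f"pics/{n}0.png",c["color"][:,:,::-1]); print({k:v for k,v in c.items() if k!="color"})
E
```

```text
pics
{'t': 0.0, 'joints': array([ 1.36778403,  0.6899642 , -0.19455334,  1.56633463,  0.15731181,
        0.90250877, -0.21507656]), 'qvel': array([ 0.00139906, -0.00057907,  0.00106153,  0.00092551,  0.00106637,
       -0.00114411, -0.00130542]), 'tau': array([ 1.53981973e-04, -5.27570271e+01, -1.26696981e+00, -1.53434283e+01,
       -5.26186056e-02,  6.63921994e-03,  1.56690976e-04]), 'position': array([ 0.1464494 , -0.6069513 ,  0.23792589]), 'tool_rot': array([ 0.43775778,  0.55612574, -0.43703015,  0.55506481]), 'wrist_force': array([ 0.61753556, -0.15140762,  0.50931827]), 'wrist_torque': array([ 0.0366141 , -0.02394191,  0.02884116]), 'grip_width': 0.08802972595014862}
{'fx': 384.1092941613955, 'fy': 384.1092941613955, 'cx': 272.1740368362368, 'cy': 209.8867827247401, 'k1': -0.10942950455495273, 'origin': array([ 1.17956932, -0.19418687,  1.03849226]), 'rotation': array([0.24192688, 0.18116158, 0.58864122, 0.74976889])}
{'fx': 468.69026364140717, 'fy': 468.69026364140717, 'cx': 286.9918635627558, 'cy': 211.60084105736368, 'k1': -0.02509574115580212, 'origin': array([ 0.41635718, -0.03102601,  1.18727214]), 'rotation': array([ 0.04649948, -0.05141229, -0.6992557 ,  0.71150266])}
```

View pics/scene0.png

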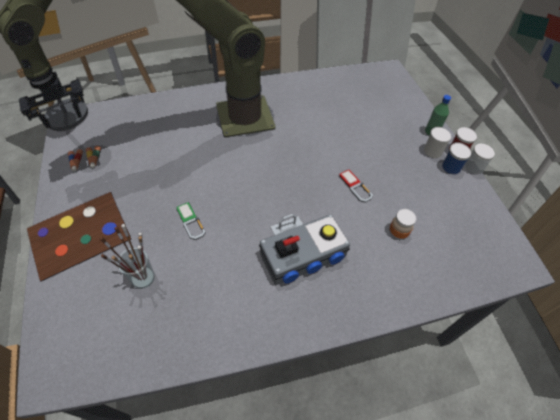

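View pics/top0.png

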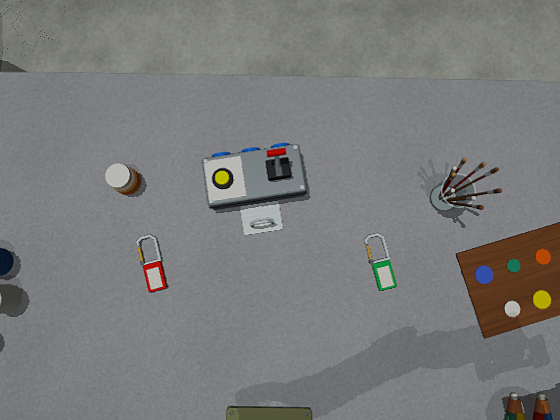

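```bash
cat > h.py <<'E'
import numpy as np, cv2
from scipy.spatial.transform import Rotation as R
def K(c): return np.array([[c["fx"],0,c["cx"]],[0,c["fy"],c["cy"]],[0,0,1.]])
def D(c): return np.array([c["k1"],0,0,0,0])
F=np.diag([1.,-1,-1])
def ext(c):
    Rw=R.from_quat(c["rotation"]).as_matrix()@F  # cv cam->world
    return Rw
def proj(c,P):
    Rw=ext(c); P=np.atleast_2d(P); t=-Rw.T@c["origin"]
    return cv2.projectPoints(P.astype(float),cv2.Rodrigues(Rw.T)[0],t,K(c),D(c))[0][:,0]
def ray(c,uv):
    n=cv2.undistortPoints(np.array([[uv]],float),K(c),D(c))[0,0]
    return ext(c)@np.array([n[0],n[1],1.])
def at(c,uv,z):
    d=ray(c,uv); return c["origin"]+d*(z-c["origin"][2])/d[2]
def crop(c,x0,y0,w,h,s,fn):
    im=c["color"][y0:y0+h,x0:x0+w,::-1]
    cv2.imwrite(fn,cv2.resize(im,None,fx=s,fy=s,interpolation=cv2.INTER_CUBIC))
E
python3 - <<'E'
from h import *; from rig import r
c=r.camera("top"); 
crop(c,190,130,130,120,6,"pics/t1.png"); crop(c,350,225,60,75,8,"pics/t2.png")
c=r.camera("scene"); crop(c,250,205,110,85,7,"pics/s1.png"); crop(c,165,195,50,50,10,"pics/s2.png")
E
```

```text
(no output)
```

View pics/t1.png

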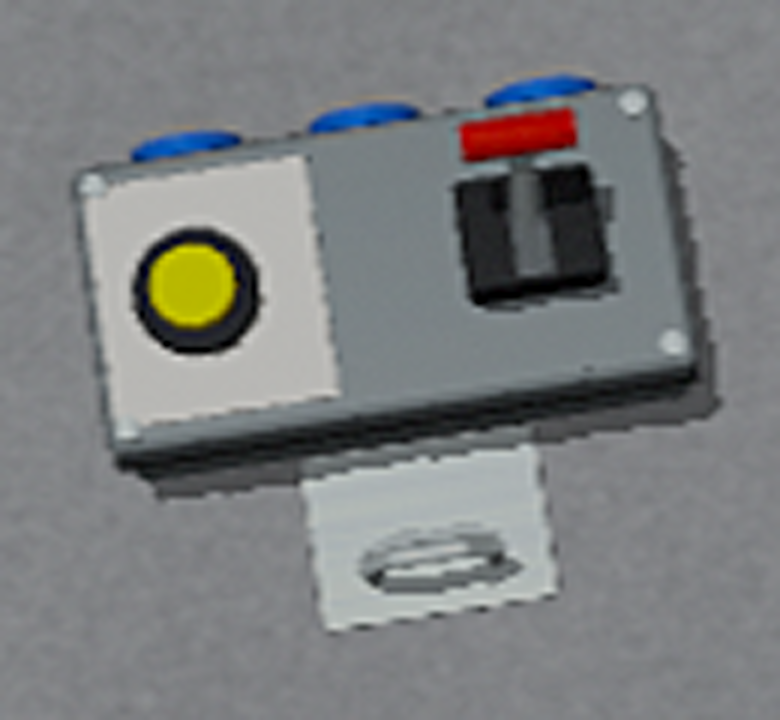

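View pics/t2.png

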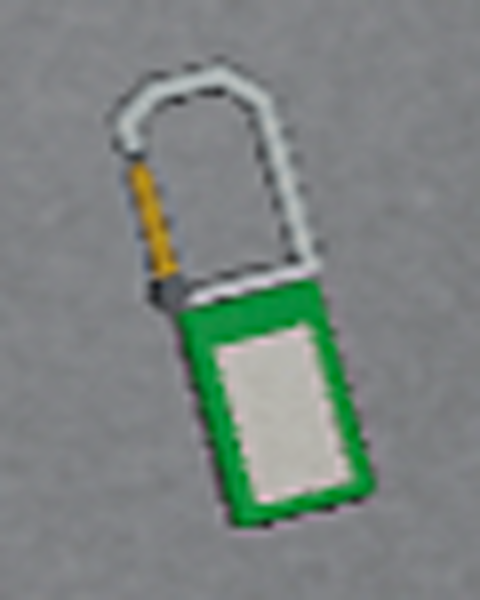

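View pics/s1.png

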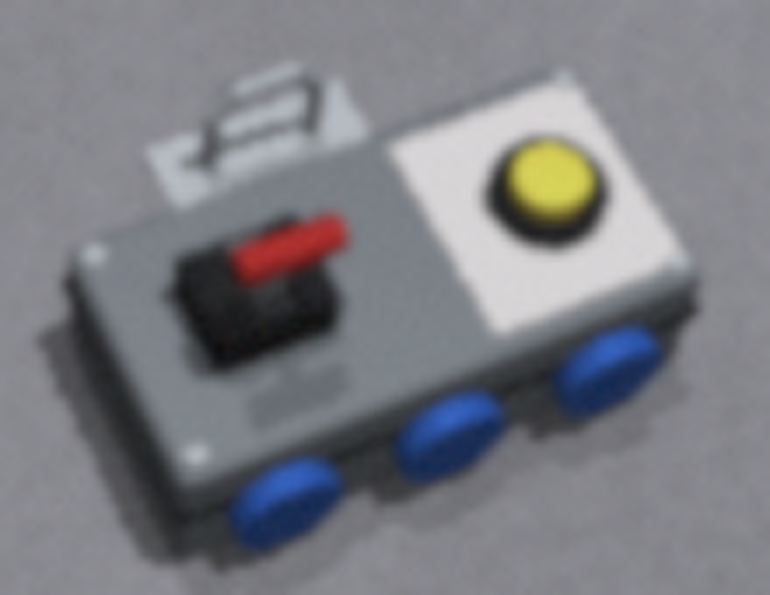

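View pics/s2.png

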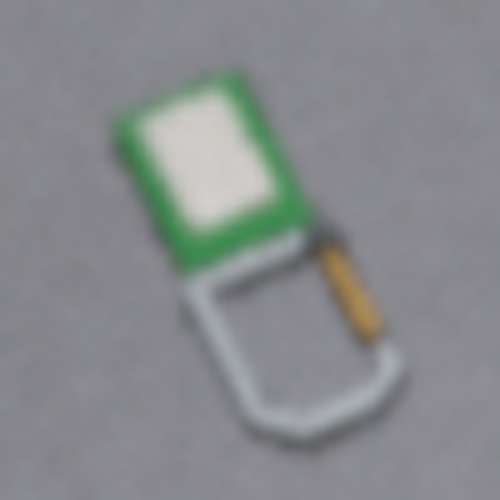

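```bash
cat > fit.py <<'E'
from h import *; from rig import r
from scipy.optimize import least_squares
T=r.camera("top");S=r.camera("scene")
def un(x0,y0,s,pts): return [(x0+(x+.5)/s-.5,y0+(y+.5)/s-.5) for x,y in pts]
box=np.array([[60,120,80],[60,-120,80],[-60,-120,80],[-60,120,80],[22.2,-60,163.6],[-135,50,3],[-135,-50,3]])/1e3
bt=un(190,130,6,[(75,178),(648,88),(694,368),(112,452),(519,135),(325,632),(560,595)])
bs=un(250,205,7,[(690,266),(187,485),(72,268),(565,70),(291,248),(335,80),(147,150)])
tag=np.array([[-35,23,10],[-35,-23,10],[35,-23,10],[35,23,10],[107,0,7]])/1e3
tt=un(350,225,8,[(236,525),(374,490),(322,272),(180,305),(218,68)])
ts=un(165,195,10,[(118,118),(238,70),(312,228),(182,268),(302,445)])
ts=[ts[0],ts[1],ts[2],ts[3],ts[4]]
ts=[ts[1],ts[0],ts[3],ts[2],ts[4]]
def pose(p,P): 
    c,s=np.cos(p[2]),np.sin(p[2]); return P@np.array([[c,s,0],[-s,c,0],[0,0,1]])+[p[0],p[1],0]
def fit(obs,P,p0,n):
    f=lambda p:np.concatenate([(proj(c,pose(p,P))-np.array(o)).ravel() for c,o in obs])
    q=least_squares(f,p0,loss="soft_l1"); print(n,q.x.round(4),np.abs(f(q.x)).max().round(2)); print(f(q.x).reshape(-1,2).round(1).tolist()); return q.x
for n,o in(("T",[(T,bt)]),("S",[(S,bs)]),("both",[(T,bt),(S,bs)])): B=fit(o,box,[.55,.05,.1],"box "+n)
for n,o in(("T",[(T,tt)]),("S",[(S,ts)]),("both",[(T,tt),(S,ts)])): G=fit(o,tag,[.35,-.25,.1],"tag "+n)
print("button",at(T,un(190,130,6,[(193,286)])[0],.1),at(S,un(250,205,7,[(553,178)])[0],.1), "model y60",pose(B,np.array([[0,.06,.1]])))
print("legs",pose(B,np.array([[-.115,-.026,.008],[-.115,.026,.008]])))
for nm,c,uv in(("T",T,(123,177)),("S",S,(404,217))): print("jar",at(c,uv,.085))
E
python3 fit.py
```

```text
box T [0.6607 0.0449 0.1747] 1.51
[[-1.2, -1.5], [1.0, -1.4], [1.4, -0.2], [-0.8, 1.2], [0.1, 0.3], [-0.0, 0.4], [-0.2, 0.4]]
box S [0.6583 0.0462 0.1886] 2.92
[[2.9, 0.6], [-0.1, 0.7], [-1.3, -2.7], [0.3, -2.4], [0.2, 0.4], [0.0, -0.3], [-0.9, 0.3]]
box both [0.6598 0.0454 0.1813] 2.89
[[-1.6, -0.8], [0.6, -1.4], [1.2, -0.2], [-0.8, 1.8], [-0.3, 0.5], [0.1, 0.8], [-0.1, 0.6], [2.9, 1.4], [-0.5, 1.1], [-1.4, -2.5], [0.5, -1.8], [-0.0, 0.8], [0.3, 0.1], [-0.8, 0.5]]
tag T [ 0.4267 -0.2842  0.2067] 1.6
[[-0.5, -0.1], [0.2, 0.7], [0.7, 0.3], [0.6, -0.4], [-1.6, -0.5]]
tag S [ 0.4208 -0.2831  0.163 ] 1.09
[[1.1, 0.1], [-0.2, -0.4], [-1.0, 0.9], [-0.3, 0.3], [0.5, -0.9]]
tag both [ 0.4251 -0.2838  0.1869] 2.1
[[-0.9, 0.4], [-0.1, 1.6], [0.8, 1.0], [0.7, 0.0], [-0.9, -0.0], [0.8, 1.1], [-0.5, 0.9], [-0.7, 2.1], [-0.1, 1.2], [1.3, 0.0]]
button [0.6473211 0.1183537 0.1      ] [0.6477358  0.11921098 0.1       ] model y60 [[0.64898644 0.10444843 0.1       ]]
legs [[ 0.55137515 -0.00087505  0.008     ]
 [ 0.54200039  0.05027291  0.008     ]]
jar [0.64694068 0.35756607 0.085     ]
jar [0.64975672 0.36553711 0.085     ]
```

```bash
cat > go.py <<'E'
from h import *; from rig import r
B=np.array([.6600,.0452,.178])
def b2w(p):
    c,s=np.cos(B[2]),np.sin(B[2]); return np.array([B[0]+c*p[0]-s*p[1],B[1]+s*p[0]+c*p[1],p[2]])
def delta(goal,yaw):
    """goal TCP world; tool x down, tool z horizontal along world angle yaw (mod pi)"""
    s=r.read_state(); Rt=R.from_quat(s["tool_rot"])
    best=None
    for k in(0,np.pi):
        z=np.array([np.cos(yaw+k),np.sin(yaw+k),0]); x=np.array([0,0,-1.]); y=np.cross(z,x)
        Rg=R.from_matrix(np.array([x,y,z]).T); rv=(Rt.inv()*Rg).as_rotvec()
        if best is None or np.linalg.norm(rv)<np.linalg.norm(best): best=rv
    d=Rt.inv().apply(np.array(goal)-s["position"])
    print("t",round(s["t"],2),"pos",s["position"].round(4),"jawdir",Rt.as_matrix()[:,2].round(3),"grip",round(s["grip_width"],4),"F",s["wrist_force"].round(1))
    print("shift tool mm",(d*1e3).round(1),"units",(d/.04).round(2),"turn deg",np.degrees(best).round(1),"units",(np.degrees(best)/45).round(3))
    return d,best
E
python3 - <<'E'
from go import *
print(r.read_state()["joints"].round(2))
for p in[(0,.075,.1),(-.067,-.06,.126),(-.115,-.026,.008),(-.115,.026,.008),(.022,-.06,.164)]: print(p,b2w(p).round(4))
delta(b2w((0,.075,.13)),B[2])
delta(b2w((0,.075,.13)),B[2]+np.pi/2)
E
```

```text
[ 1.37  0.69 -0.19  1.57  0.16  0.9  -0.22]
(0, 0.075, 0.1) [0.6467 0.119  0.1   ]
(-0.067, -0.06, 0.126) [ 0.6047 -0.0257  0.126 ]
(-0.115, -0.026, 0.008) [ 0.5514 -0.0008  0.008 ]
(-0.115, 0.026, 0.008) [0.5422 0.0504 0.008 ]
(0.022, -0.06, 0.164) [ 0.6923 -0.01    0.164 ]
t 0.3 pos [ 0.1466 -0.6074  0.2385] jawdir [ 0.235 -0.972 -0.001] grip 0.0884 F [-0.9 -0.2  0.5]
shift tool mm [ 108.8  656.6 -588.7] units [  2.72  16.42 -14.72] turn deg [-86.6  -0.   -0. ] units [-1.925e+00 -1.000e-03 -0.000e+00]
t 0.3 pos [ 0.1466 -0.6074  0.2385] jawdir [ 0.235 -0.972 -0.001] grip 0.0884 F [-0.9 -0.2  0.5]
shift tool mm [ 108.8  656.6 -588.7] units [  2.72  16.42 -14.72] turn deg [ 3.4 -0.   0. ] units [ 0.075 -0.001  0.   ]
```

Request:
{"fn": "jog_arm", "kwargs": {
  "targets": "0 0.5 -0.45 0 0 0 0;0 0.8 -0.72 0 0 0 0;0 0.8 -0.72 0 0 0 0;0 0.8 -0.72 0 0 0 0;0 0.8 -0.72 0 0 0 0;0 0.8 -0.72 0 0 0 0;0 0.8 -0.72 0 0 0 0;0 0.8 -0.72 0 0 0 0;0 0.8 -0.72 0 0 0 0;0 0.8 -0.72 0 0 0 0",
  "force": 20
}}

```text
t: 1.3
position: [0.3819, -0.2644, 0.2389]
tool_rot: [0.437, 0.555, -0.437, 0.556]
wrist_force: [0.2, -0.1, -0.6]
grip_width: 0.01
```

Run:
```python
from go import *
print(r.read_state()["joints"].round(2))
delta(b2w((0,.075,.13)),B[2])
```

```text
[ 0.61  0.49 -0.16  2.03  0.13  0.63 -0.96]
t 1.3 pos [ 0.3819 -0.2644  0.2389] jawdir [ 0.234 -0.972  0.   ] grip 0.01 F [ 0.2 -0.1 -0.6]
shift tool mm [ 108.9  347.3 -310.7] units [ 2.72  8.68 -7.77] turn deg [-86.6   0.    0. ] units [-1.925e+00  1.000e-03  0.000e+00]
```

Request:
{"fn": "jog_arm", "kwargs": {
  "targets": "0 0.85 -0.76 0 0 0 0;0 0.85 -0.76 0 0 0 0;0 0.85 -0.76 0 0 0 0;0 0.85 -0.76 0 0 0 0;0 0.85 -0.76 0 0 0 0;0 0.85 -0.76 0 0 0 0;0 0.85 -0.76 0 0 0 0;0 0.85 -0.76 0 0 0 0;0 0.85 -0.76 0 0 0 0;0 0.85 -0.76 0 0 0 0"
}}

```text
t: 2.3
position: [0.641, 0.1112, 0.2387]
tool_rot: [0.437, 0.556, -0.437, 0.556]
wrist_force: [-0.5, -0.4, 0.4]
grip_width: 0.0008
```

Request:
{"fn": "jog_arm", "kwargs": {
  "targets": "0 0.1 -0.1 -0.19 0 0 0;0 0 0 -0.19 0 0 0;0 0 0 -0.19 0 0 0;0 0 0 -0.19 0 0 0;0 0 0 -0.19 0 0 0;0 0 0 -0.19 0 0 0;0 0 0 -0.19 0 0 0;0 0 0 -0.19 0 0 0;0 0 0 -0.19 0 0 0;0 0 0 -0.19 0 0 0"
}}

```text
t: 3.3
position: [0.6431, 0.1141, 0.2386]
tool_rot: [-0.058, 0.705, 0.058, 0.705]
wrist_force: [0.2, 0.1, 0.3]
grip_width: 0.0006
```

Run:
```python
from go import *
print(r.read_state()["joints"].round(2))
delta(b2w((0,.075,.13)),B[2])
```

```text
[ 0.02  0.76 -0.52  1.46  0.41  1.02 -0.43]
t 3.3 pos [0.6431 0.1141 0.2386] jawdir [ 0.987  0.164 -0.   ] grip 0.0006 F [0.2 0.1 0.3]
shift tool mm [108.6   4.3   4.4] units [2.72 0.11 0.11] turn deg [-0.8 -0.   0. ] units [-0.017 -0.     0.   ]
```

Request:
{"fn": "jog_arm", "kwargs": {
  "targets": "0.9 0.11 0.11 -0.017 0 0 0;0.9 0 0 0 0 0 0;0.9 0 0 0 0 0 0;0.4 0 0 0 0 0 0;0.25 0 0 0 0 0 0"
}}

```text
t: 3.8
position: [0.6463, 0.119, 0.1033]
tool_rot: [-0.061, 0.705, 0.06, 0.704]
wrist_force: [1.1, -0.7, 0.6]
grip_width: 0.0004
```

Run:
```python
from go import *
delta(b2w((0,.075,.10)),B[2])
c=r.camera("scene"); crop(c,220,150,160,130,5,"pics/s3.png")
```

```text
t 3.8 pos [0.6463 0.119  0.1033] jawdir [ 0.985  0.171 -0.002] grip 0.0004 F [ 1.1 -0.7  0.6]
shift tool mm [ 3.3 -0.1  0.4] units [ 0.08 -0.    0.01] turn deg [-0.4 -0.1  0. ] units [-0.008 -0.002  0.   ]
```

View pics/s3.png

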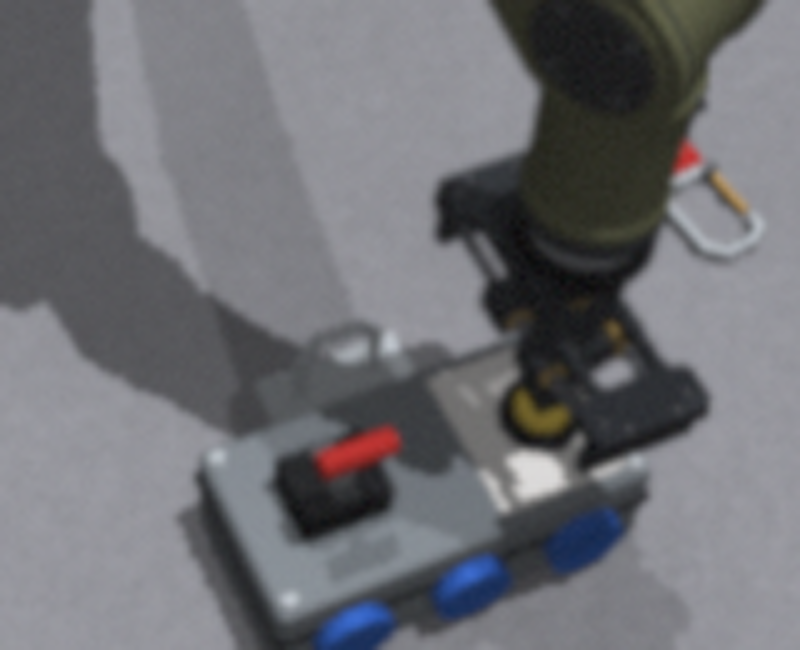

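The closed fingers stand right over the button (crop ~(540,405)), with the lever still up. I'll press now.

Request:
{"fn": "jog_arm", "kwargs": {
  "targets": "0.1 0 0 0 0 0 0;0.08 0 0 0 0 0 0;0.06 0 0 0 0 0 0;0.03 0 0 0 0 0 0"
}}

```text
t: 4.25
position: [0.6479, 0.1198, 0.0952]
tool_rot: [-0.06, 0.703, 0.061, 0.706]
wrist_force: [-0.1, -0.7, 3.2]
grip_width: 0.0004
```

Request:
{"fn": "jog_arm", "kwargs": {
  "targets": "0.05 0 0 0 0 0 0;0 0 0 0 0 0 0;0 0 0 0 0 0 0"
}}

```text
t: 4.55
position: [0.648, 0.1198, 0.0935]
tool_rot: [-0.06, 0.703, 0.061, 0.706]
wrist_force: [-0.7, -0.7, 9.8]
grip_width: 0.0002
```

Run:
```python
from go import *
delta(b2w((0,.075,.10)),B[2])
c=r.camera("scene"); crop(c,220,150,160,130,5,"pics/s4.png")
```

```text
t 4.55 pos [0.648  0.1198 0.0935] jawdir [0.985 0.171 0.003] grip 0.0002 F [-0.7 -0.7  9.8]
shift tool mm [-6.6 -0.5 -1.3] units [-0.16 -0.01 -0.03] turn deg [-0.4  0.2 -0. ] units [-0.008  0.004 -0.   ]
```

View pics/s4.png

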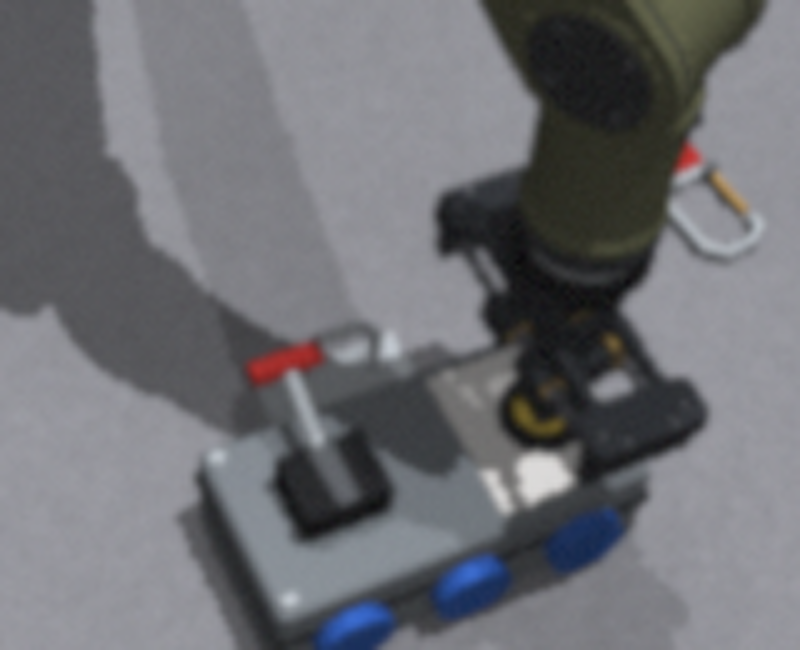

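Request:
{"fn": "jog_arm", "kwargs": {
  "targets": "-0.3 0 0 0 0 0 0;-0.8 0 0 0 0 0 0;-0.9 0 0 0 0 0 0;-0.8 0 0 0 0 0 0.45"
}}

```text
t: 5.0
position: [0.6463, 0.119, 0.2054]
tool_rot: [-0.061, 0.705, 0.061, 0.704]
wrist_force: [0.2, 0.8, -0.2]
grip_width: 0.0063
```

```bash
cat bin 2>/dev/null
python3 - <<'E'
from go import *
from fit import un
T=r.camera("top");crop(T,190,130,130,120,6,"pics/t3.png")
S=r.camera("scene"); crop(S,220,170,110,100,7,"pics/s5.png")
print("lever model",proj(T,b2w((-.0668,-.06,.126))),proj(S,b2w((-.0668,-.06,.126))))
delta(b2w((-.067,-.077,.19)),B[2])
E
```

```text
box T [0.6607 0.0449 0.1747] 1.51
[[-1.2, -1.5], [1.0, -1.4], [1.4, -0.2], [-0.8, 1.2], [0.1, 0.3], [-0.0, 0.4], [-0.2, 0.4]]
box S [0.6583 0.0462 0.1886] 2.92
[[2.9, 0.6], [-0.1, 0.7], [-1.3, -2.7], [0.3, -2.4], [0.2, 0.4], [0.0, -0.3], [-0.9, 0.3]]
box both [0.6598 0.0454 0.1813] 2.89
[[-1.6, -0.8], [0.6, -1.4], [1.2, -0.2], [-0.8, 1.8], [-0.3, 0.5], [0.1, 0.8], [-0.1, 0.6], [2.9, 1.4], [-0.5, 1.1], [-1.4, -2.5], [0.5, -1.8], [-0.0, 0.8], [0.3, 0.1], [-0.8, 0.5]]
tag T [ 0.4267 -0.2842  0.2067] 1.6
[[-0.5, -0.1], [0.2, 0.7], [0.7, 0.3], [0.6, -0.4], [-1.6, -0.5]]
tag S [ 0.4208 -0.2831  0.163 ] 1.09
[[1.1, 0.1], [-0.2, -0.4], [-1.0, 0.9], [-0.3, 0.3], [0.5, -0.9]]
tag both [ 0.4251 -0.2838  0.1869] 2.1
[[-0.9, 0.4], [-0.1, 1.6], [0.8, 1.0], [0.7, 0.0], [-0.9, -0.0], [0.8, 1.1], [-0.5, 0.9], [-0.7, 2.1], [-0.1, 1.2], [1.3, 0.0]]
button [0.6473211 0.1183537 0.1      ] [0.6477358  0.11921098 0.1       ] model y60 [[0.64898644 0.10444843 0.1       ]]
legs [[ 0.55137515 -0.00087505  0.008     ]
 [ 0.54200039  0.05027291  0.008     ]]
jar [0.64694068 0.35756607 0.085     ]
jar [0.64975672 0.36553711 0.085     ]
lever model [[282.28948271 194.08618102]] [[276.6788772  222.82340405]]
t 5.2 pos [0.6467 0.119  0.2044] jawdir [0.985 0.171 0.   ] grip 0.0222 F [-0.8  0.2 -0.6]
shift tool mm [  14.5 -152.4  -66. ] units [ 0.36 -3.81 -1.65] turn deg [-0.4  0.   0. ] units [-0.008  0.     0.001]
```

View pics/s5.png

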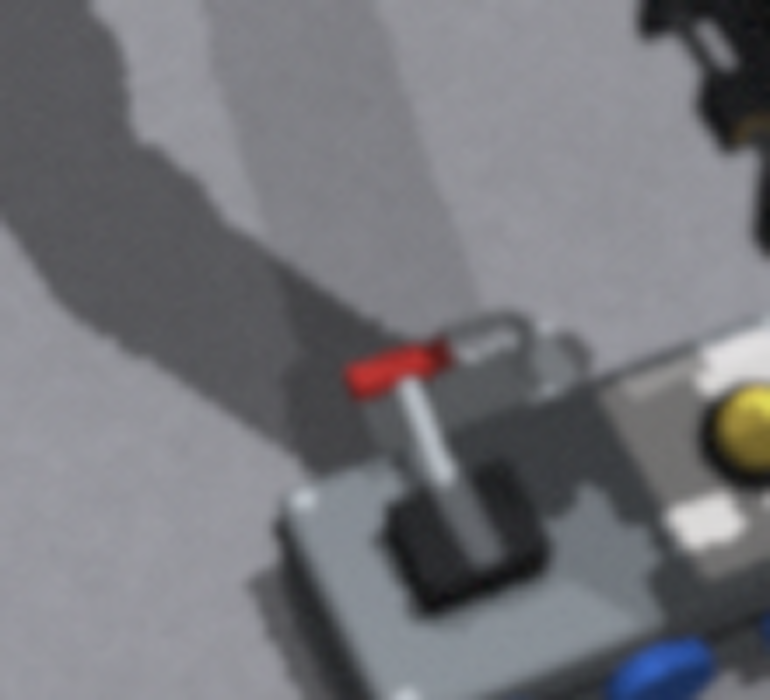

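View pics/t3.png

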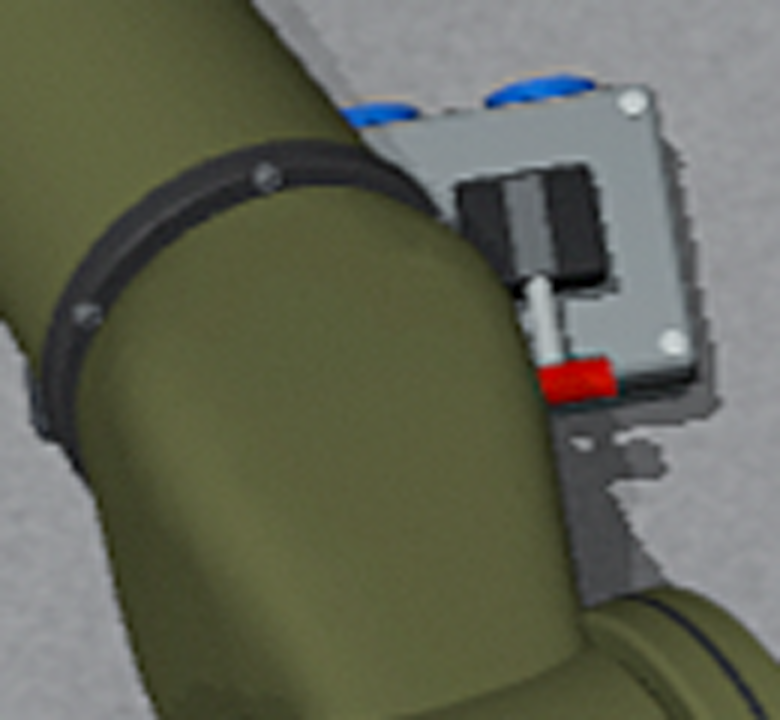

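Request:
{"fn": "jog_arm", "kwargs": {
  "targets": "0 -0.5 -0.25 0 0 0 0.45;0 -0.9 -0.4 0 0 0 0.45;0 -0.9 -0.4 0 0 0 0.45;0 -0.9 -0.4 0 0 0 0.45;0.1 -0.6 -0.2 0 0 0 0.45;0.3 0 0 0 0 0 0.45"
}}

```text
t: 5.8
position: [0.6063, -0.0481, 0.1864]
tool_rot: [-0.059, 0.706, 0.056, 0.704]
wrist_force: [0.8, -0.4, -1.4]
grip_width: 0.0397
```

Run:
```python
from go import *
delta(b2w((-.067,-.077,.11)),B[2])
```

```text
t 5.8 pos [ 0.6063 -0.0481  0.1864] jawdir [ 0.987  0.163 -0.003] grip 0.0397 F [ 0.8 -0.4 -1.4]
shift tool mm [76.4  5.7  2.6] units [1.91 0.14 0.06] turn deg [-0.8 -0.2  0.2] units [-0.018 -0.004  0.005]
```

Request:
{"fn": "jog_arm", "kwargs": {
  "targets": "0.4 0.1 0.04 0 0 0 0.45;0.5 0 0 0 0 0 0.45;0.4 0 0 0 0 0 0.45;0.3 0 0 0 0 0 0.45;0.2 0 0 0 0 0 0.45;0 0 0 0 0 0 0.45"
}}

```text
t: 6.4
position: [0.6084, -0.0378, 0.1148]
tool_rot: [-0.061, 0.705, 0.06, 0.704]
wrist_force: [0.7, -0.9, -0.3]
grip_width: 0.0397
```

Run:
```python
from go import *
delta(b2w((-.067,-.077,.11)),B[2])
S=r.camera("scene"); crop(S,220,170,110,100,7,"pics/s6.png")
```

```text
t 6.4 pos [ 0.6084 -0.0378  0.1148] jawdir [ 0.985  0.171 -0.001] grip 0.0397 F [ 0.7 -0.9 -0.3]
shift tool mm [ 4.8 -4.5 -1.5] units [ 0.12 -0.11 -0.04] turn deg [-0.4 -0.1  0. ] units [-0.008 -0.002  0.001]
```

View pics/s6.png

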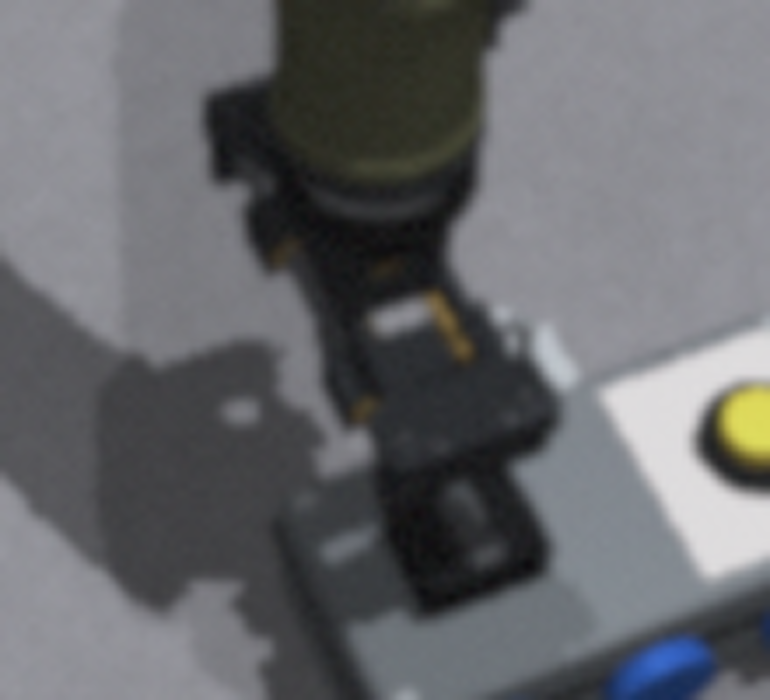

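Request:
{"fn": "jog_arm", "kwargs": {
  "targets": "0 -0.11 -0.04 0 0 0 0.45;0.12 0 0 0 0 0 0.45;0 0 0 0 0 0 0.2;0 0 0 0 0 0 0.1;0 0 0 0 0 0 0.1;0 0 0 0 0 0 0.1",
  "force": 12
}}

```text
t: 7.05
position: [0.6078, -0.0419, 0.1113]
tool_rot: [-0.061, 0.704, 0.061, 0.705]
wrist_force: [-0.2, 0.8, -0.0]
grip_width: 0.015
```

Run:
```python
from go import *
delta(b2w((-.067,-.077,.11)),B[2])
```

```text
t 7.05 pos [ 0.6078 -0.0419  0.1113] jawdir [0.985 0.171 0.   ] grip 0.015 F [-0.2  0.8 -0. ]
shift tool mm [ 1.3 -0.5 -0.2] units [ 0.03 -0.01 -0.01] turn deg [-0.4  0.  -0. ] units [-0.008  0.    -0.   ]
```

Request:
{"fn": "jog_arm", "kwargs": {
  "targets": "-0.16 0 0.1 0 0 0 0.1;-0.16 0 0.1 0 0 0 0.1;-0.14 0 0.13 0 0 0 0.1;-0.13 0 0.13 0 0 0 0.1;-0.11 0 0.15 0 0 0 0.1;-0.1 0 0.16 0 0 0 0.1;-0.08 0 0.17 0 0 0 0.1;-0.07 0 0.17 0 0 0 0.1;0 0 0 0 0 0 0.1"
}}

```text
t: 7.95
position: [0.653, -0.0341, 0.1506]
tool_rot: [-0.061, 0.704, 0.061, 0.705]
wrist_force: [-3.5, -0.3, 7.6]
grip_width: 0.0154
```

Run:
```python
from go import *
delta(b2w((.015,-.077,.149)),B[2])
S=r.camera("scene"); crop(S,220,150,110,110,7,"pics/s7.png")
```

```text
t 7.95 pos [ 0.653  -0.0341  0.1506] jawdir [0.985 0.171 0.003] grip 0.0154 F [-3.5 -0.3  7.6]
shift tool mm [ 1.7  0.1 35.9] units [0.04 0.   0.9 ] turn deg [-0.4  0.2  0. ] units [-0.008  0.003  0.   ]
```

View pics/s7.png

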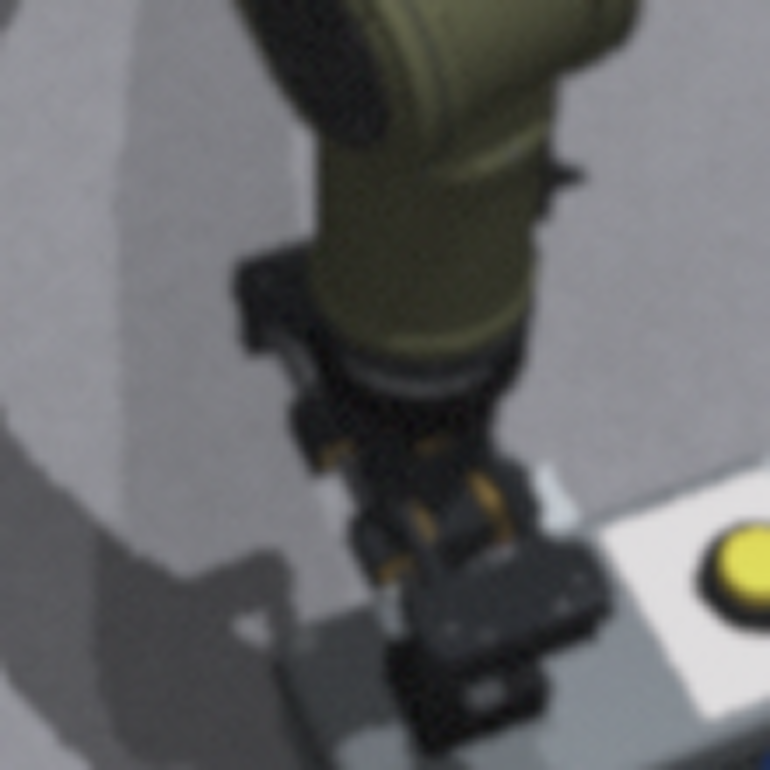

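Request:
{"fn": "jog_arm", "kwargs": {
  "targets": "-0.04 0 0.18 0 0 0 0.1;-0.03 0 0.19 0 0 0 0.1;0 0 0.19 0 0 0 0.1;0 0 0.19 0 0 0 0.1;0.03 0 0.19 0 0 0 0.1;0 0 0 0 0 0 0.1"
}}

```text
t: 8.6
position: [0.6901, -0.028, 0.1504]
tool_rot: [-0.06, 0.704, 0.06, 0.705]
wrist_force: [-0.5, 0.4, 2.2]
grip_width: 0.0154
```

Run:
```python
from go import *
delta(b2w((.022,-.077,.149)),B[2])
```

```text
t 8.6 pos [ 0.6901 -0.028   0.1504] jawdir [0.985 0.17  0.002] grip 0.0154 F [-0.5  0.4  2.2]
shift tool mm [1.4 0.4 5.3] units [0.04 0.01 0.13] turn deg [-0.4  0.1  0. ] units [-0.009  0.002  0.   ]
```

Request:
{"fn": "jog_arm", "kwargs": {
  "targets": "0.01 0 0.1 0 0 0 0.1;0 0 0 0 0 0 0.25;0 0 0 0 0 0 0.45;0 0 0 0 0 0 0.6;-0.5 0 0 0 0 0 0.6;-0.9 0 0 0 0 0 0.6;-0.9 0 0 0 0 0 0.6"
}}

```text
t: 9.3
position: [0.6921, -0.0277, 0.2428]
tool_rot: [-0.061, 0.705, 0.061, 0.704]
wrist_force: [0.7, -0.7, -0.1]
grip_width: 0.0531
```

Run:
```python
from go import *
print(r.read_state()["joints"].round(2))
delta((.43,-.28,.2),B[2]+np.pi/2)
S=r.camera("scene"); crop(S,220,150,110,110,7,"pics/s8.png")
```

```text
[ 0.22  0.82 -0.53  1.32  0.42  1.12 -0.18]
t 9.3 pos [ 0.6921 -0.0277  0.2428] jawdir [ 0.985  0.171 -0.001] grip 0.0531 F [ 0.7 -0.7 -0.1]
shift tool mm [  43.2 -203.8 -301.3] units [ 1.08 -5.1  -7.53] turn deg [89.6 -0.1  0.1] units [ 1.992e+00 -1.000e-03  1.000e-03]
```

View pics/s8.png

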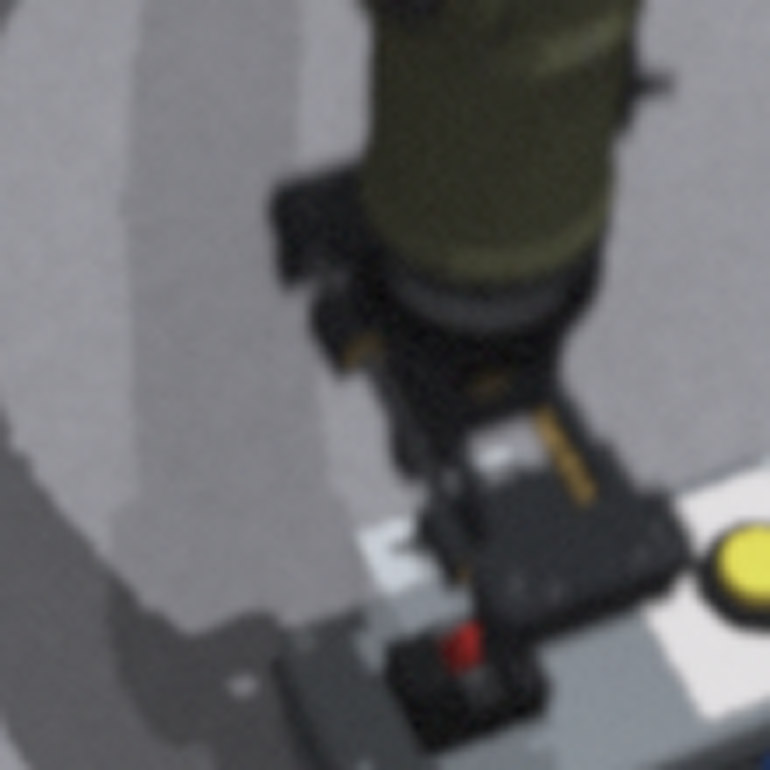

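Request:
{"fn": "jog_arm", "kwargs": {
  "targets": "0 -0.3 -0.45 0 0 0 0.75;0 -0.62 -0.92 0 0 0 0.75;0 -0.62 -0.92 0 0 0 0.75;0 -0.62 -0.92 0 0 0 0.75;0 -0.62 -0.92 0 0 0 0.75;0 -0.62 -0.92 0 0 0 0.75;0 -0.62 -0.92 0 0 0 0.75;0 -0.62 -0.92 0 0 0 0.75;0 -0.46 -0.65 0 0 0 0.75;0 0 0 0 0 0 0.75"
}}

```text
t: 10.35
position: [0.4257, -0.2846, 0.2419]
tool_rot: [-0.058, 0.706, 0.057, 0.703]
wrist_force: [-0.1, -0.2, 0.3]
grip_width: 0.0659
```

Request:
{"fn": "jog_arm", "kwargs": {
  "targets": "0 0 0 0.19 0 0 0.75;0 0 0 0.19 0 0 0.75;0 0 0 0.19 0 0 0.75;0 0 0 0.19 0 0 0.75;0 0 0 0.19 0 0 0.75;0 0 0 0.19 0 0 0.75;0 0 0 0.19 0 0 0.75;0 0 0 0.19 0 0 0.75;0 0 0 0.19 0 0 0.75;0 0 0 0.19 0 0 0.75"
}}

```text
t: 11.35
position: [0.4313, -0.279, 0.2425]
tool_rot: [0.435, 0.557, -0.435, 0.558]
wrist_force: [0.7, 0.2, -0.1]
grip_width: 0.0663
```

Run:
```python
from go import *
print(r.read_state()["joints"].round(2))
delta((.425+.015*.98,-.284+.015*.19,.1),.19+np.pi/2)
S=r.camera("scene"); crop(S,150,150,110,110,7,"pics/s9.png")
S=r.camera("top"); crop(S,190,130,230,180,3,"pics/t9.png")
```

```text
[ 0.58  0.54 -0.15  1.9   0.12  0.71 -0.96]
t 11.35 pos [ 0.4313 -0.279   0.2425] jawdir [ 0.243 -0.97   0.   ] grip 0.0663 F [ 0.7  0.2 -0.1]
shift tool mm [142.5   7.4   4. ] units [3.56 0.18 0.1 ] turn deg [ 3.2  0.  -0.1] units [ 0.071  0.    -0.002]
```

View pics/s9.png

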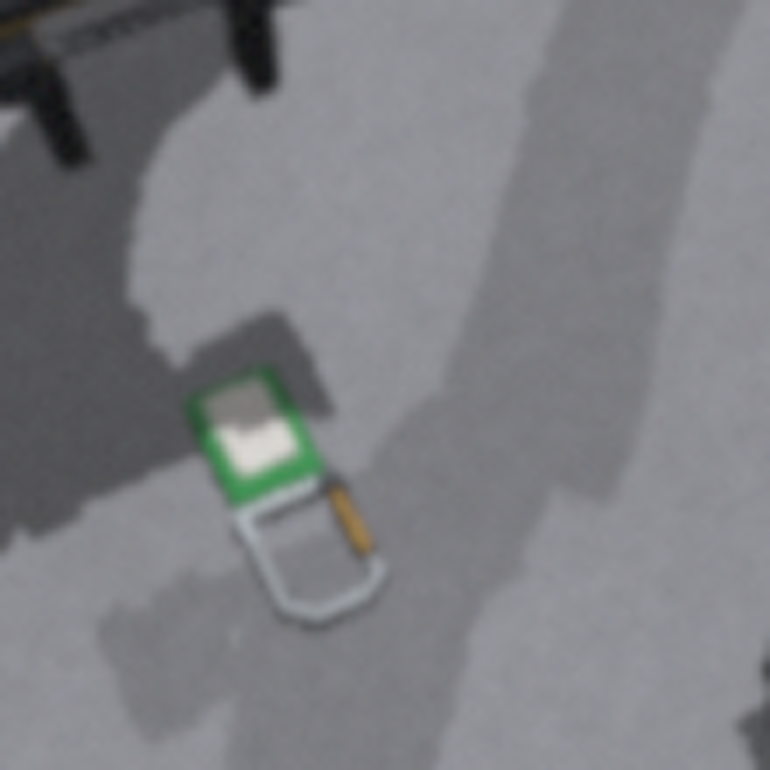

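View pics/t9.png

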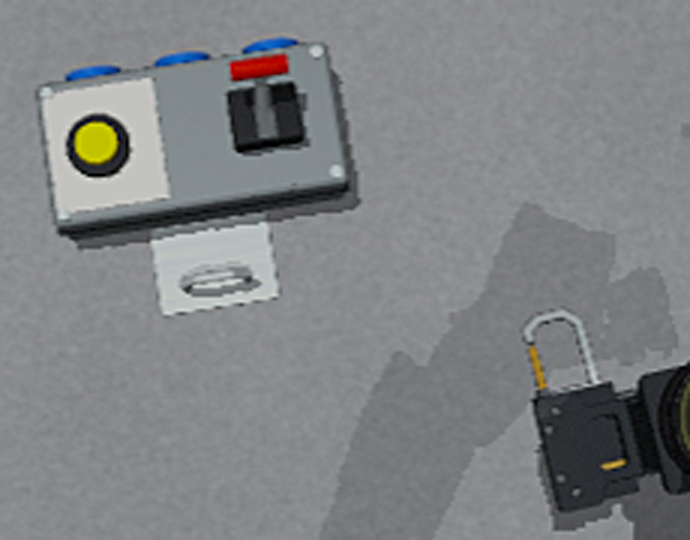

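Request:
{"fn": "jog_arm", "kwargs": {
  "targets": "0.5 0.1 0.05 0.071 0 0 0.75;0.9 0.08 0.05 0 0 0 0.75;0.9 0 0 0 0 0 0.75;0.9 0 0 0 0 0 0.75;0.9 0 0 0 0 0 0.75;0.6 0 0 0 0 0 0.75;0 0 0 0 0 0 0.75"
}}

```text
t: 12.15
position: [0.4372, -0.2805, 0.0516]
tool_rot: [0.448, 0.549, -0.448, 0.545]
wrist_force: [-0.3, -0.4, 0.3]
grip_width: 0.066
```

Run:
```python
from go import *
delta((.425+.015*.98,-.284+.015*.19,.005),.19+np.pi/2)
S=r.camera("scene"); crop(S,150,170,80,80,9,"pics/s10.png")
```

```text
t 12.15 pos [ 0.4372 -0.2805  0.0516] jawdir [ 0.198 -0.98  -0.004] grip 0.066 F [-0.3 -0.4  0.3]
shift tool mm [46.6  2.5  1.4] units [1.17 0.06 0.03] turn deg [ 0.5 -0.2  0.2] units [ 0.011 -0.005  0.004]
```

View pics/s10.png

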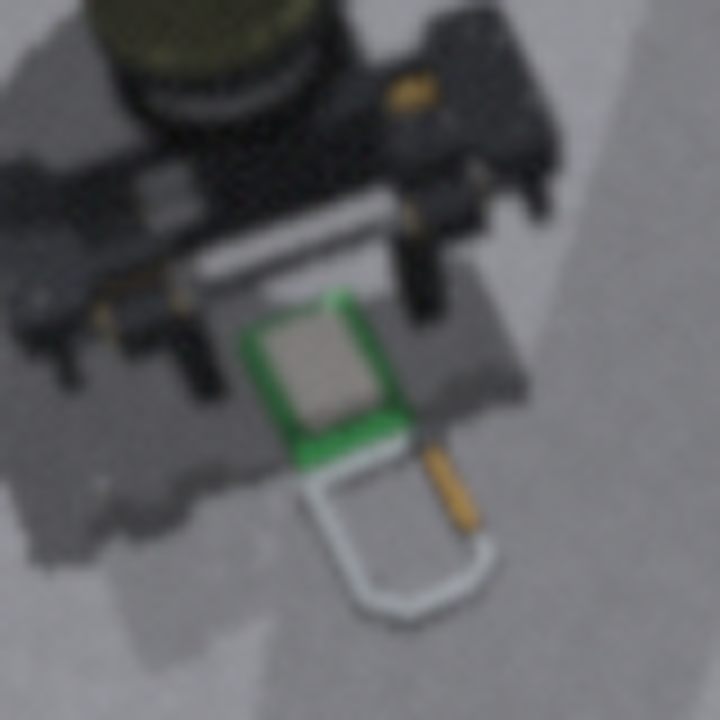

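Request:
{"fn": "jog_arm", "kwargs": {
  "targets": "0.5 0.04 0.02 0 0 0 0.75;0.35 0 0 0 0 0 0.75;0.2 0 0 0 0 0 0.75;0.08 0 0 0 0 0 0.75;0 0 0 0 0 0 0.75;0 0 0 0 0 0 0.4;0 0 0 0 0 0 0.4;0 0 0 0 0 0 0.4;0 0 0 0 0 0 0.4",
  "force": 45
}}

```text
t: 13.1
position: [0.4401, -0.2824, 0.0096]
tool_rot: [0.449, 0.546, -0.449, 0.546]
wrist_force: [0.6, 2.3, 3.9]
grip_width: 0.0444
```

Run:
```python
from go import *
delta((.425+.015*.98,-.284+.015*.19,.005),.19+np.pi/2)
S=r.camera("scene"); crop(S,150,170,80,80,9,"pics/s11.png")
```

```text
t 13.1 pos [ 0.4401 -0.2824  0.0096] jawdir [ 0.194 -0.981 -0.   ] grip 0.0444 F [0.6 2.3 3.9]
shift tool mm [ 4.6 -0.2 -1.3] units [ 0.11 -0.   -0.03] turn deg [ 0.3 -0.  -0. ] units [ 0.006 -0.    -0.001]
```

View pics/s11.png

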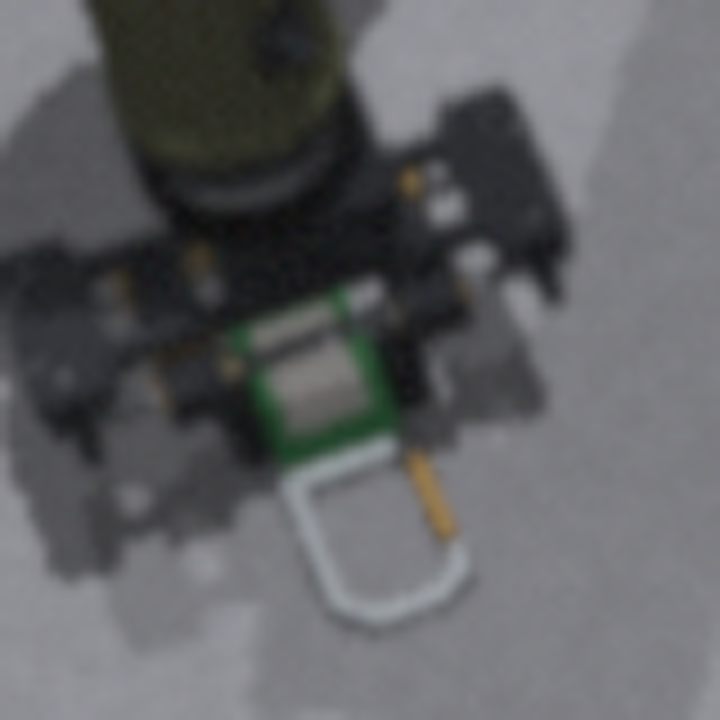

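Request:
{"fn": "jog_arm", "kwargs": {
  "targets": "-0.15 0 0 0 0 0 0.4;-0.4 0 0 0 0 0 0.4;-0.5 0 0 0 0 0 0.4;0 0 0 0 0 0 0.4;0 0 0 0 0 0 0.4",
  "force": 50
}}

```text
t: 13.65
position: [0.4399, -0.2832, 0.0512]
tool_rot: [0.449, 0.546, -0.449, 0.546]
wrist_force: [-0.5, 0.4, -1.5]
grip_width: 0.0452
```

Run:
```python
from go import *
delta((.425+.015*.98,-.284+.015*.19,.05),.19+np.pi/2)
S=r.camera("scene"); crop(S,150,150,100,90,8,"pics/s12.png")
S=r.camera("top"); crop(S,340,215,80,80,9,"pics/t12.png")
```

```text
t 13.65 pos [ 0.4399 -0.2832  0.0512] jawdir [ 0.193 -0.981  0.001] grip 0.0452 F [-0.5  0.4 -1.5]
shift tool mm [ 1.2  0.2 -2. ] units [ 0.03  0.01 -0.05] turn deg [ 0.2  0.  -0. ] units [ 0.005  0.001 -0.001]
```

View pics/s12.png

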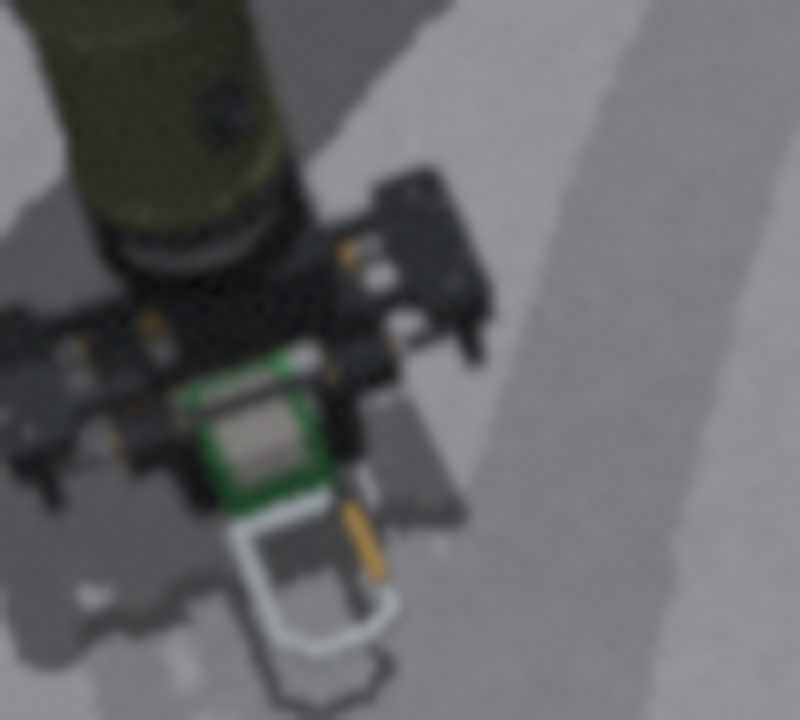

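View pics/t12.png

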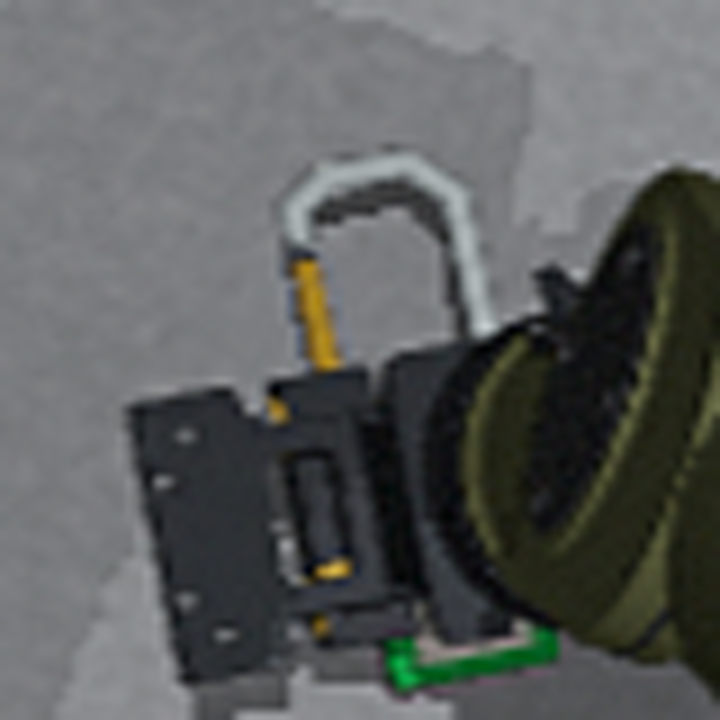

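```bash
cat > tagfit.py <<'E'
from go import *
from scipy.optimize import least_squares
def un(x0,y0,s,pts): return np.array([(x0+(x+.5)/s-.5,y0+(y+.5)/s-.5) for x,y in pts])
def pose(p,P): 
    c,s=np.cos(p[2]),np.sin(p[2]); return P@np.array([[c,s,0],[-s,c,0],[0,0,1]])+[p[0],p[1],0]
def fit(obs,p0):
    f=lambda p:np.concatenate([(proj(c,pose(p,P))-o).ravel() for c,o,P in obs])
    q=least_squares(f,p0); print(q.x.round(4),f(q.x).reshape(-1,2).round(1).tolist()); return q.x
E
python3 - <<'E'
from tagfit import *
T=r.camera("top");S=r.camera("scene"); u=.0416
PT=np.array([[83,22,7],[-35,23,12],[-35,-23,12],[107,0,7]])/1e3+[0,0,u]
oT=un(340,215,9,[(303,260),(400,690),(557,655),(370,158)])
PS=np.array([[83,22,7],[107,0,7],[35,-23,12],[35,23,12]])/1e3+[0,0,u]
oS=un(150,150,8,[(380,580),(318,657),(222,515),(333,490)])
s=r.read_state();p=s["position"]; j=R.from_quat(s["tool_rot"]).as_matrix()[:,2]; yaw=np.arctan2(j[0],-j[1])
print("grip yaw",yaw,"expected tag",p[0]-.015*np.cos(yaw),p[1]-.015*np.sin(yaw))
for o in([(T,oT,PT)],[(S,oS,PS)],[(T,oT,PT),(S,oS,PS)]): fit(o,[.425,-.284,.19])
# staple arch top: measured in t1/s1 crops of the first pictures (arch z .06)
l,rr=b2w((-.115,.026,.056)),b2w((-.115,-.026,.056)); print(proj(T,np.array([l,rr,b2w((-.115,.026,.003)),b2w((-.115,-.026,.003))])).round(1).tolist())
crop(T,225,195,65,45,12,"pics/t13.png")
E
```

```text
grip yaw 0.19443286597766601 expected tag 0.42458689197994887 -0.2853833931091557
[ 0.4247 -0.2874  0.1987] [[0.2, -0.4], [-0.5, 0.2], [0.7, 0.5], [-0.5, -0.3]]
[ 0.4188 -0.287   0.1191] [[-1.7, 0.9], [1.0, -0.4], [0.1, 0.3], [0.5, -0.8]]
[ 0.4231 -0.2884  0.1789] [[1.2, -0.1], [-0.4, 0.7], [0.9, 1.4], [0.8, 0.1], [-0.5, 1.3], [2.8, 0.2], [0.6, 1.6], [0.8, -0.1]]
[[250.5, 224.0], [271.7, 220.6], [252.0, 226.3], [272.2, 223.1]]
```

View pics/t13.png

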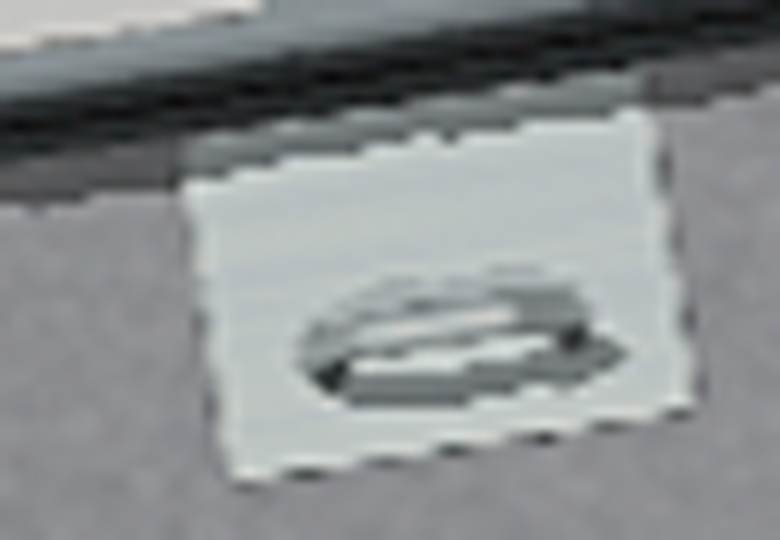

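```bash
cat >> tagfit.py <<'E'
L=np.array([.552,-.0015]); YAW=.194
def goal(hx,v,z):
    ex=np.array([np.cos(YAW),np.sin(YAW)]);ey=np.array([-ex[1],ex[0]])
    return np.r_[L-ex*(.055+hx)-ey*v,z]
E
python3 -c "
from tagfit import *
print(goal(.002,.05,.05)); delta(goal(.002,.05,.051),YAW+np.pi/2)"
```

```text
[ 0.50570854 -0.06155081  0.05      ]
t 13.85 pos [ 0.4393 -0.2825  0.0503] jawdir [ 0.193 -0.981 -0.001] grip 0.0444 F [ 0.  -0.2 -1.4]
shift tool mm [  -0.7  107.8 -203.9] units [-0.02  2.7  -5.1 ] turn deg [ 0.  -0.1  0.1] units [ 0.001 -0.001  0.002]
```

Request:
{"fn": "jog_arm", "kwargs": {
  "targets": "0 0.2 -0.35 0 0 0 0.4;0 0.36 -0.68 0 0 0 0.4;0 0.36 -0.68 0 0 0 0.4;0 0.36 -0.68 0 0 0 0.4;0 0.36 -0.68 0 0 0 0.4;0 0.36 -0.68 0 0 0 0.4;0 0.36 -0.68 0 0 0 0.4;0 0.34 -0.67 0 0 0 0.4;0 0 0 0 0 0 0.4;0 0 0 0 0 0 0.4"
}}

```text
t: 14.85
position: [0.5061, -0.0611, 0.0506]
tool_rot: [0.448, 0.547, -0.449, 0.546]
wrist_force: [-0.8, -0.6, -1.7]
grip_width: 0.0446
```

Run:
```python
from tagfit import *
delta(goal(.002,.05,.0125),YAW+np.pi/2)
S=r.camera("scene"); crop(S,220,150,110,90,7,"pics/s14.png")
S=r.camera("top"); crop(S,220,170,110,100,7,"pics/t14.png")
```

```text
t 14.85 pos [ 0.5061 -0.0611  0.0506] jawdir [ 0.195 -0.981 -0.   ] grip 0.0446 F [-0.8 -0.6 -1.7]
shift tool mm [38.1 -0.5  0.4] units [ 0.95 -0.01  0.01] turn deg [ 0.1 -0.   0.1] units [ 0.003 -0.     0.001]
```

View pics/s14.png

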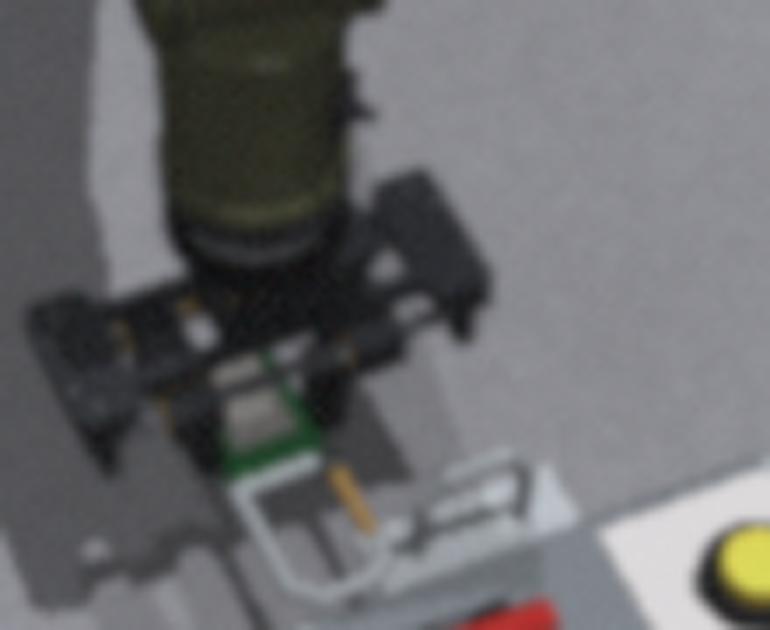

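View pics/t14.png

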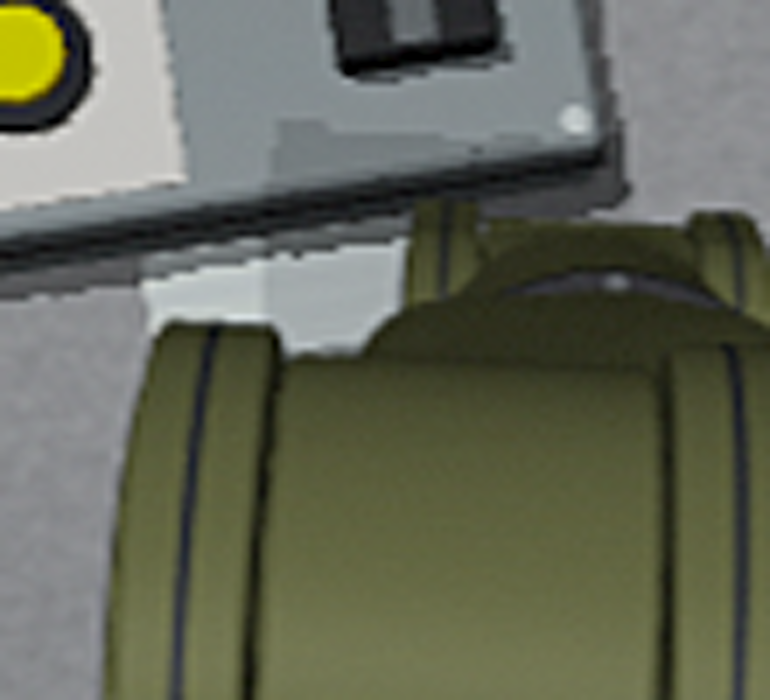

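Request:
{"fn": "jog_arm", "kwargs": {
  "targets": "0.3 0 0 0 0 0 0.4;0.3 0 0 0 0 0 0.4;0.2 0 0 0 0 0 0.4;0.12 0 0 0 0 0 0.4;0 0 0 0 0 0 0.4;0 0 0 0 0 0 0.4",
  "force": 60
}}

```text
t: 15.55
position: [0.5064, -0.0617, 0.0142]
tool_rot: [0.449, 0.546, -0.449, 0.546]
wrist_force: [-0.5, 0.5, -1.8]
grip_width: 0.0444
```

Run:
```python
from tagfit import *
delta(goal(.002,.05,.0125),YAW+np.pi/2)
S=r.camera("scene"); crop(S,235,180,85,65,9,"pics/s15.png")
```

```text
t 15.55 pos [ 0.5064 -0.0617  0.0142] jawdir [ 0.193 -0.981  0.   ] grip 0.0444 F [-0.5  0.5 -1.8]
shift tool mm [ 1.7 -0.6 -0.3] units [ 0.04 -0.01 -0.01] turn deg [0. 0. 0.] units [0. 0. 0.]
```

View pics/s15.png

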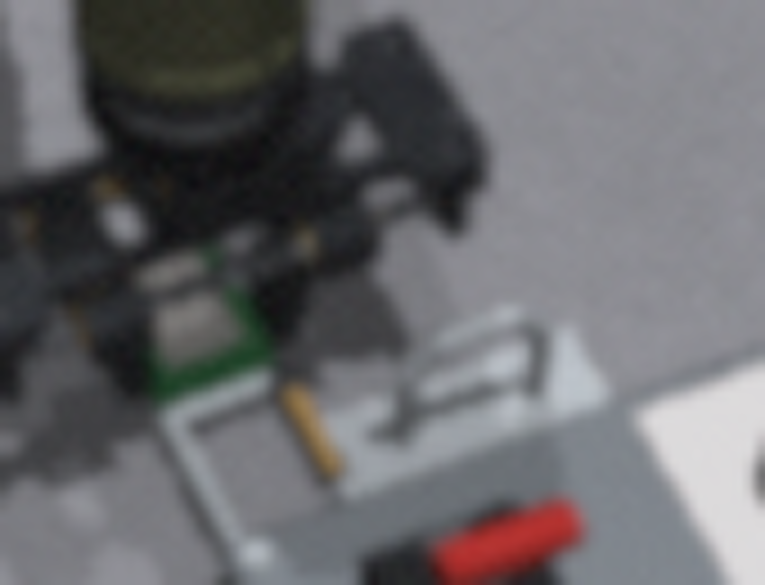

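Request:
{"fn": "jog_arm", "kwargs": {
  "targets": "0.02 0 -0.25 0 0 0 0.4;0 0 -0.25 0 0 0 0.4;0 0 -0.15 0 0 0 0.4;0 0 -0.15 0 0 0 0.4;0 0 -0.15 0 0 0 0.4;0 0 0 0 0 0 0.4"
}}

```text
t: 16.2
position: [0.4992, -0.0242, 0.0136]
tool_rot: [0.449, 0.546, -0.449, 0.546]
wrist_force: [0.7, -3.2, -1.5]
grip_width: 0.0443
```

Run:
```python
from tagfit import *
delta(goal(.002,-.01,.0125),YAW+np.pi/2)
S=r.camera("scene"); crop(S,235,180,85,65,9,"pics/s16.png")
```

```text
t 16.2 pos [ 0.4992 -0.0242  0.0136] jawdir [ 0.193 -0.981  0.001] grip 0.0443 F [ 0.7 -3.2 -1.5]
shift tool mm [  1.1  -0.8 -22.1] units [ 0.03 -0.02 -0.55] turn deg [ 0.  0. -0.] units [ 0.001  0.001 -0.   ]
```

View pics/s16.png

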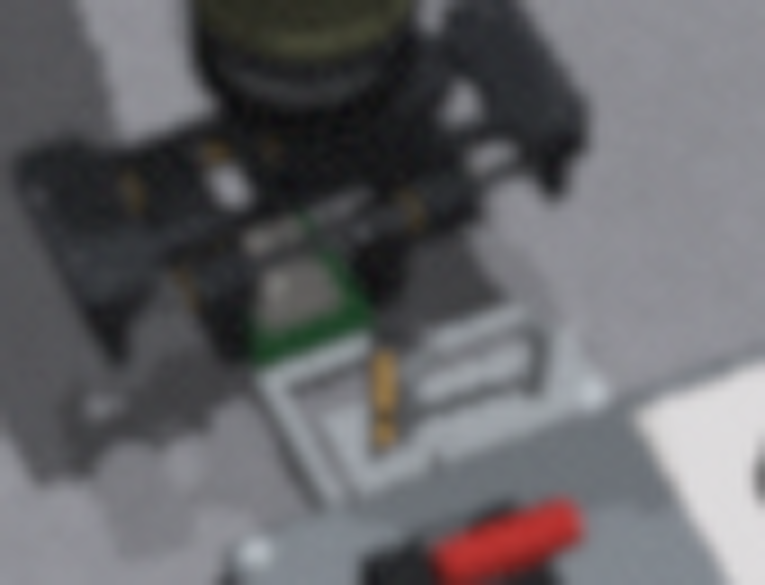

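Request:
{"fn": "jog_arm", "kwargs": {
  "targets": "0 0 -0.15 0 0 0 0.4;0 0 -0.15 0 0 0 0.4;0 0 -0.12 0 0 0 0.4;0 0 -0.1 0 0 0 0.4;0 0 -0.05 0 0 0 0.4;0 0 0 0 0 0 0.4"
}}

```text
t: 16.85
position: [0.495, -0.0001, 0.0135]
tool_rot: [0.449, 0.547, -0.448, 0.547]
wrist_force: [-1.4, 0.7, -1.4]
grip_width: 0.0449
```

Run:
```python
from tagfit import *
delta(goal(.002,-.01,.0125),YAW+np.pi/2)
S=r.camera("scene"); crop(S,235,180,85,65,9,"pics/s17.png")
```

```text
t 16.85 pos [ 4.95e-01 -1.00e-04  1.35e-02] jawdir [ 0.196 -0.981 -0.002] grip 0.0449 F [-1.4  0.7 -1.4]
shift tool mm [ 1.  -1.4  2.4] units [ 0.02 -0.03  0.06] turn deg [ 0.2 -0.1 -0.1] units [ 0.004 -0.002 -0.001]
```

View pics/s17.png

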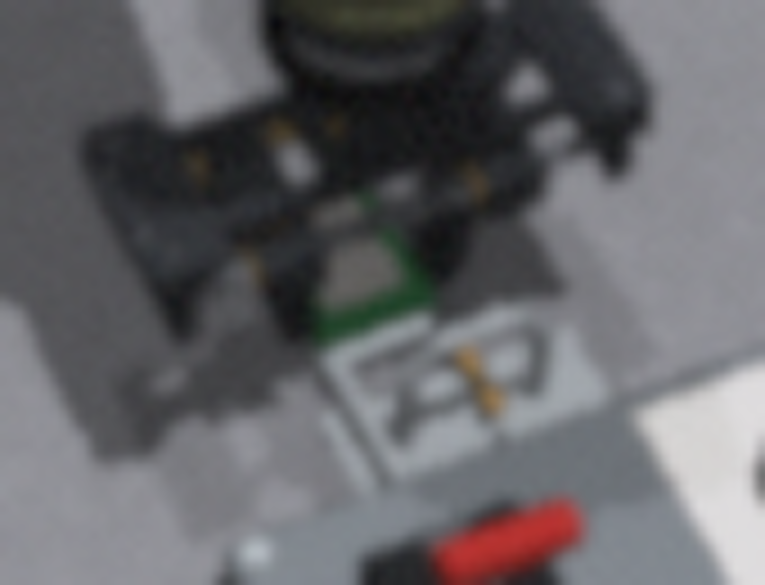

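Request:
{"fn": "jog_arm", "kwargs": {
  "targets": "0 0 0.15 0 0 0 0.4;0 0 0.1 0 0 0 0.4;0.07 0 0 0 0 0 0.4;0.05 0 0 0 0 0 0.4;0 0 0 0 0 0 0.4"
}}

```text
t: 17.4
position: [0.4969, -0.0127, 0.0095]
tool_rot: [0.449, 0.545, -0.449, 0.546]
wrist_force: [-1.0, -1.0, 8.7]
grip_width: 0.0445
```

Run:
```python
from tagfit import *
delta(goal(.002,-.0,.0096),YAW+np.pi/2)
S=r.camera("scene"); crop(S,235,180,85,65,9,"pics/s18.png")
```

```text
t 17.4 pos [ 0.4969 -0.0127  0.0095] jawdir [ 0.192 -0.981  0.001] grip 0.0445 F [-1.  -1.   8.7]
shift tool mm [-0.1 -0.7 -0.3] units [-0.   -0.02 -0.01] turn deg [-0.   0.1 -0.1] units [-0.001  0.001 -0.001]
```

View pics/s18.png

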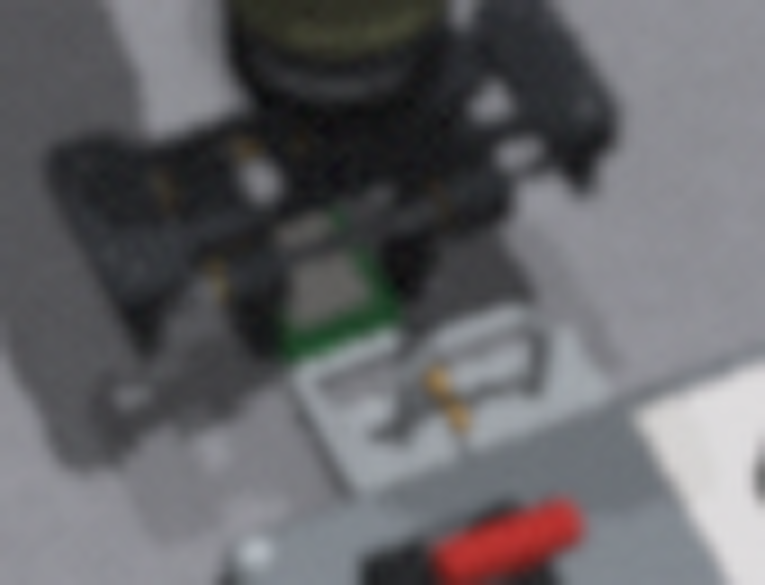

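Request:
{"fn": "jog_arm", "kwargs": {
  "targets": "-0.03 0 0 0 0 0 0.4;0 0 0 0 0 0 0.6;0 0 0 0 0 0 0.75;0 0 0 0 0 0 0.75;-0.3 0 0 0 0 0 0.75;-0.7 0 0 0 0 0 0.75;-0.9 0 0 0 0 0 0.75;-0.9 0 0 0 0 0 0.75;-0.9 0 0 0 0 0 0.75;-0.9 0 0 0 0 0 0.75"
}}

```text
t: 18.45
position: [0.496, -0.0119, 0.1962]
tool_rot: [0.449, 0.546, -0.449, 0.546]
wrist_force: [0.6, 0.1, -0.8]
grip_width: 0.0659
```

Request:
{"fn": "jog_arm", "kwargs": {
  "targets": "0 -0.3 0.6 0 0 0 0.75;0 -0.4 0.9 0 0 0 0.75;0 -0.4 0.9 0 0 0 0.75;0 -0.4 0.9 0 0 0 0.75;0 -0.4 0.9 0 0 0 0.75;0 -0.4 0.9 0 0 0 0.75;0 -0.2 0.9 0 0 0 0.75;0 0 0.9 0 0 0 0.75;0 0 0.6 0 0 0 0.75;0 0 0 0 0 0 0.75"
}}

```text
t: 19.45
position: [0.4558, -0.3299, 0.1947]
tool_rot: [0.45, 0.544, -0.451, 0.546]
wrist_force: [-0.2, -0.4, -0.2]
grip_width: 0.0662
```

Run:
```python
from tagfit import *
s=r.read_state(); print(s["t"],s["position"],s["wrist_force"])
S=r.camera("scene"); crop(S,235,180,85,65,9,"pics/s19.png"); cv2.imwrite("pics/s19f.png",S["color"][:,:,::-1])
T=r.camera("top"); crop(T,190,130,130,160,5,"pics/t19.png")
```

```text
19.45 [ 0.45583787 -0.32993663  0.19470609] [-0.23129281 -0.37245697 -0.17538792]
```

View pics/s19.png

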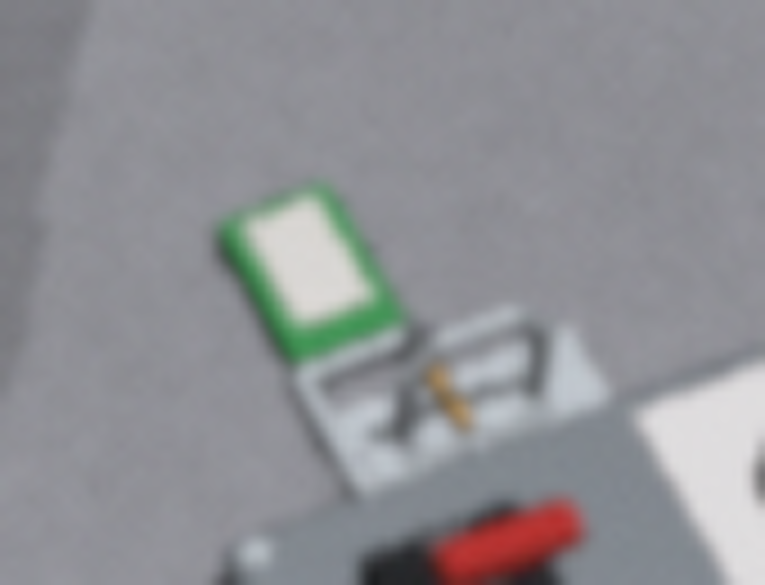

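View pics/t19.png

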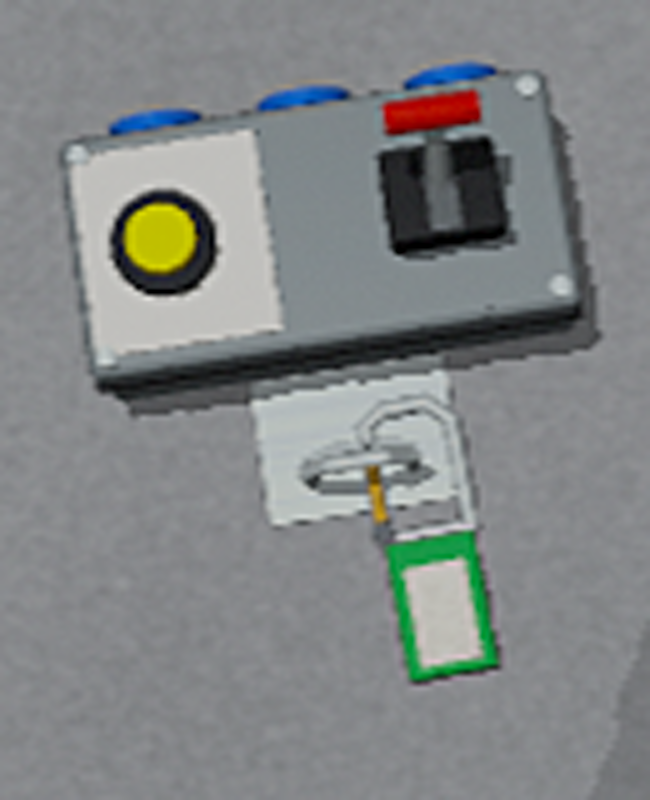

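View pics/s19f.png

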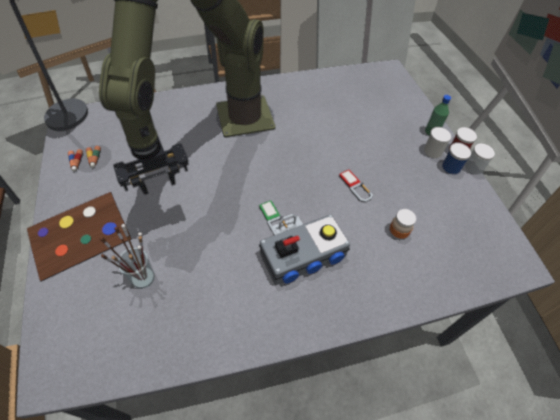

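```bash
python3 -c "
from rig import r
print(r.hand_in())"
```

```text
the job is handed in; nothing more can be done
None
```

The safety check is done and the green tag is clipped to the right leg of the staple. I handed the job in at about 19.5 s, well under the 66 s limit.

- **Button and lever:** I pressed the yellow button fully down, about 10 N at the wrist, and the picture showed the lever dropped. After letting the button go, I gripped the red handle, lifted it along its arc past vertical and released it. In the last pictures the lever stands up by itself and the button has sprung back.
- **Tag:** I pushed the hook's gate against the right leg. The picture showed the gate swing inwards and then shut behind the leg, and the sideways force fell from about 3 N to under 1 N. I then set the tag down and released it. The last views from both cameras show the leg inside the loop, the gate straight in line with the nose, and the tag lying flat.
- **Everything else:** the red tag, paint jar and brush jar look unmoved in the last overall picture, judged by eye. The arm stood clear, with no contact force beyond noise.
- **What disagreed:**
  - The two cameras differed on the green tag's heading: by about 0.04 rad where it lay, and 0.08 rad once lifted. I went by the gripper's own alignment and checked it against the pictures before pushing.
  - When gripping the tag, the tool stopped about 3 mm above where I sent it, with about 4 N upward. I took this as the fingertips touching the table.

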